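# Locate a cylinder head in the drilling fixture

## Task

Push the finned cylinder head across the fixture plate until it sits flat against the long blue fence. Then push the red jaw along its slot so that it slides the head up against the short blue end stop and stays snug against the head. Only push: do not lift or tip the head, and leave everything else on the bench where it is.

Things in the scene. Friction and masses are not known exactly. Their poses are not given: they have to be found in the camera images.
- fixture: fixed dark steel plate, 280 mm (x) by 380 mm (y), 12 mm thick, origin at the centre of its underside on the bench; its x axis points to the fence, its y axis to the end stop (z up). Blue fence along y, 300 mm long (y -150 to 150 mm), its flat face at x = 100 mm, 26 mm thick; blue end stop along x, from the fence to x = -15 mm, 26 mm thick, its flat face at y = 100 mm. Both stand 30 mm above the plate
- corner (a point): point on the plate's top where the fence face and the end stop face meet (fixture x = 100, y = 100, z = 12 mm), axes as the fixture's
- cylinder_head: loose finned aluminium cylinder head, a square block 92 by 92 mm and 46 mm tall with upright flat sides and a brass boss (22 mm across, 14 mm tall) on top, about 0.4 to 0.9 kg, standing on the plate; origin at the centre of its underside. It starts turned up to about 17 degrees from the fixture. Seated in the corner, its origin is 46 mm from the fence and 46 mm from the end stop, with its axes parallel to the fixture's
- jaw (a joint): how far the red jaw has slid along the fixture's +y, m: 0 at the far end from the end stop, at most 0.15. It drags with about 3 N, stays where it is left and cannot rise. Its flat front face is at fixture y = -0.115 + this value; so it stands at 0.123 with the head seated in the corner
- jaw_back (a point): middle of the jaw's rear face (the one facing -y), 25 mm above the plate; push here towards +y. The jaw is a red block 60 mm along x (centred on fixture x = 54 mm), 35 mm along y, 42 mm tall, with a black knob 16 mm across and 18 mm tall on top
- piston: steel piston, 62 mm across, 55 mm tall, standing on the plate's near left corner; origin at the centre of its underside. Bystander
- socket: spark-plug socket, 24 mm across, 60 mm tall, standing on the plate's near right corner; origin under its centre. Bystander
- spray_can: spray can with green label, 60 mm across, 170 mm tall, standing on the bench to the left; origin under its centre. Bystander
- mug: blue mug, 80 mm across, 90 mm tall, standing on the bench to the left; origin under its centre. Bystander
- grease_jar: jar with red cap, 70 mm across, 70 mm tall, standing on the bench to the left; origin under its centre. Bystander
- wrench: steel wrench, 190 mm long, lying on the bench to the right; origin about its middle. Bystander
- screwdriver: screwdriver, 200 mm long, lying on the bench to the right; origin about its middle. Bystander

How it is judged (in metres and radians):
On the way, in this order (a step that is already met when the one before it is completed fails the run):
1. the cylinder head sits flat against the long fence, and the jaw has not yet slid it home (x of cylinder_head in the frame of fixture between 0.051 and 0.058 m and angle between the x axis of cylinder_head and the x axis of fixture, either way round below 0.05 rad and z of cylinder_head in the frame of fixture below 0.016 m and value of joint jaw below 0.1195 m), for 0.2 s.
2. the jaw holds the head against the end stop (x of cylinder_head in the frame of fixture between 0.051 and 0.058 m and angle between the x axis of cylinder_head and the x axis of fixture, either way round below 0.05 rad and z of cylinder_head in the frame of fixture below 0.016 m and y of cylinder_head in the frame of fixture between 0.051 and 0.058 m and value of joint jaw above 0.1195 m), for 0.2 s.
At the end, for the whole second after the job is handed in: The head lies on the plate at rest, flat against the fence and against the end stop (within 3 mm of each, square within 0.05 rad), with the jaw within about 3.5 mm of its place against the head (all of step 2 and linear speed of cylinder_head below 0.01 m/s); the robot touches nothing.
It fails at once if the head is lifted (8 mm) or tipped (0.15 rad) (z of cylinder_head in the frame of fixture above 0.02 m or angle between cylinder_head's own z axis and vertical above 0.15 rad).
It fails at once if another thing on the bench is moved more than 20 mm (distance of any of piston, socket, spray_can, mug, grease_jar, wrench, screwdriver from where it was at the start of the episode above 0.02 m).
It also fails if it takes over 67 s, if anything falls off the work surface, if the arm or the gripper's body presses on something with over 40 N, if the wrist force passes 120 N, or if a joint passes its speed limit or range.

## Robot

A 6-joint arm with a two-finger parallel gripper is mounted at the origin on the work surface. World frame = base frame: x ahead of the robot, y to its left, z up, the work surface at z = 0. Lengths are in mm, angles in rad, forces in N, time in s.
With the tool pointing down it reaches from about 350 to 975 mm from the base axis. Payload 7.1 kg.
Tool frame: the origin (TCP) lies midway between the tips of the shut fingers; the grasp point (between the pads) lies 19 mm behind it (env.grip_point_offset is the distance from the TCP to the grasp point, in mm); x points along the fingers, y is the direction in which the jaws open and shut, and the axes are right-handed (so a half turn about x gives the same grasp; the last joint's range is limited). The gripper opens to 88 mm and grips with 3 to 60 N. Pads are 20 mm wide; open, the fingers measure 115 mm over their backs; the gripper's body (75 mm by 178 mm) begins 61 mm behind the grasp point.
Start: joints at [-1.145, 0.423, 1.63, -0, 1.089, -0.019], TCP at [268.938, -564.161, 222.675] pointing down, gripper open.
Joint ranges: [-3, 3], [-0.9, 2.11], [0.09, 2.58], [-1.31, 4.45], [0.11, 2.69], [-2.54, 2.54]. Speed limits (rad/s): [2.39, 2.39, 3.01, 3.14, 3.14, 3.14].

## Interface

Orientations are given as a unit quaternion [w, x, y, z].
In Python, from plant import env, viewer, order gives the robot as it stands.
- The arm moves only by the tool arm_command, never from a script. Its argument "increments" is a list that holds one entry, the list of rows, each a list of 7 numbers: the turn, a rotation vector about the tool's x, y, z in rad, then the shift along the tool's x, y, z in cm, then the closure, from -1 (fully open) to 1 (shut). A call has 1 to 10 rows; each row shifts and turns the pose as measured when the row begins, along the tool's axes as they then stand; what a row does not reach is not made up. A row lasts 1/8 s, in which the tool goes at most 62.5 mm and 10.7 degrees, less where a joint would pass 70% of its speed; a pose out of reach is approached as far as the arm can. A call is refused whole if a number of a shift passes 6.25 or a number of a turn 0.188, either way. A call with a gripper value outside its range is refused whole. The fingers move at their own pace and stop on an object; "squeeze" is the grip in N (left out, the last holds). Time passes only in rows, so rows that do not move let the fingers close. It gives the time, the measured TCP pose, the force and the opening at its end, in the units of the state.
- env.sense(): the state, without advancing time (a new reading comes with each control period).
- viewer.read_camera(name): name is "scene" or "top" or "wrist"; returns (picture, depth): 384x512x3 uint8, red, green, blue; 384x512 float32, mm along the optical axis (not along the pixel's ray), 0 where there is no reading.
- viewer.camera_model(name): a dict with "fx", "fy", "cx", "cy" (pixels), "distortion" ([k1, k2, p1, p2, k3] as OpenCV has them; the pictures are not rectified), "rvec" (rotation vector, rad) and "tvec" (3), from world to camera coordinates, as OpenCV has them. Camera axes: x right, y down, z forward; pixel columns grow to the right and rows downward; lengths in mm; the calibration is good to about 2 mm. A picture is of the moment at which its call begins: read the wrist's pose just before it. camera_model takes no time and is no camera call; for the wrist camera it gives the pose at the moment of the call.
- order.hand_in(): hands the job in, once; it reports no verdict.
The state is a dict: "time_s": time; "joints": joint angles; "qd": joint speeds; "joint_torque": joint torques, N m; "tool_pos": TCP position; "tcp_rot": TCP orientation; "contact_force": force on the tool from outside, world axes, zero at the start; "moment": the same for the moment, N m; "width": finger opening in mm.
Only numpy, scipy, OpenCV 4.12 (cv2) and the standard library are available. Lean on these libraries where they do the work, as an engineer would, in place of code of your own. Each camera call takes 0.05 s, during which the arm holds its last target.

## Working session

There is one attempt and no reset: what is moved stays moved. The work goes in short steps, Python scripts to look and compute and a tool call to move; the robot and the scene stay as the last step left them, time stands still between calls to the robot, and variables do not carry over. Pictures are saved under pics/ and viewed, and the job is handed in when it is done.

Besides the shell and the picture viewer there is one more tool, called by a JSON object that holds its "op" and its "data", one argument or row to a line. arm_command: Moves the arm, as the interface text tells. Its arguments: {"type":"object","properties":{"increments":{"type":"array"},"squeeze":{"type":"number"}},"required":["increments"]}

```bash
ls; mkdir -p pics; python3 - <<'E'
from plant import env, viewer, order
import cv2,numpy as np
for n in ["scene","top"]:
    im,d=viewer.read_camera(n); cv2.imwrite(f"pics/{n}0.png",im[:,:,::-1]); np.savez(f"pics/{n}0.npz",im=im,d=d)
    print(n,viewer.camera_model(n))
print(env.sense())
E
```

```text
pics
scene {'fx': 414.10789322997095, 'fy': 414.10789322997095, 'cx': 252.96916238829263, 'cy': 193.45505803101196, 'distortion': array([0.02652962, 0.        , 0.        , 0.        , 0.        ]), 'rvec': array([ 2.27930094,  0.675824  , -0.25905679]), 'tvec': array([-475.93579246, -174.3854922 , 1349.33778913])}
top {'fx': 464.6459354215293, 'fy': 464.6459354215293, 'cx': 253.86891090525586, 'cy': 192.25085859527863, 'distortion': array([0.03023257, 0.        , 0.        , 0.        , 0.        ]), 'rvec': array([ 2.10451721, -2.11929116,  0.18679829]), 'tvec': array([   5.93437009,  554.24498345, 1346.3369795 ])}
{'time_s': 0.1, 'joints': array([-1.14498928e+00,  4.23726015e-01,  1.63057170e+00, -4.14922308e-06,
        1.08859558e+00, -1.90073933e-02]), 'qd': array([ 0.00077502, -0.00288408, -0.00092177, -0.00011313,  0.00143853,
        0.00196996]), 'joint_torque': array([-1.12149448e-04, -5.45613849e+01, -2.74324179e+01,  6.44989195e-02,
        1.87809271e-02, -3.17192553e-05]), 'tool_pos': array([ 268.752666  , -563.73898583,  222.01985995]), 'tcp_rot': array([-0.15552286, -0.68959578, -0.15642307,  0.68978411]), 'contact_force': array([ 0.79506219,  0.16364576, -0.89900724]), 'moment': array([-0.02176829,  0.02301949,  0.00881559]), 'width': 87.93143500009026}
```

View pics/scene0.png

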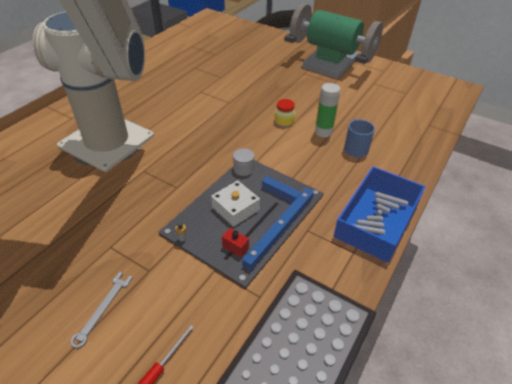

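View pics/top0.png

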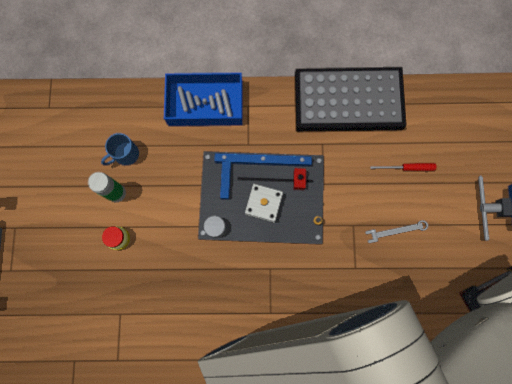

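```bash
cat > h.py <<'E'
import cv2,numpy as np
from plant import env, viewer, order
def ray(n,px,z,M=None):
    M=M or viewer.camera_model(n)
    K=np.array([[M['fx'],0,M['cx']],[0,M['fy'],M['cy']],[0,0,1]])
    u=cv2.undistortPoints(np.array(px,float).reshape(-1,1,2),K,M['distortion']).reshape(-1,2)
    R=cv2.Rodrigues(M['rvec'])[0]; c=-R.T@M['tvec']
    d=np.c_[u,np.ones(len(u))]@R
    z=np.broadcast_to(z,len(u))
    return c+d*((z-c[2])/d[:,2])[:,None]
def mask(im,kind):
    h=cv2.cvtColor(im,cv2.COLOR_RGB2HSV).astype(int); H,S,V=h[...,0],h[...,1],h[...,2]
    return {'blue':(H>100)&(H<125)&(S>120)&(V>60),'red':((H<6)|(H>174))&(S>150)&(V>90),'white':(S<45)&(V>150),'brass':(H>12)&(H<28)&(S>120)&(V>150),'dark':(V<95)&(S<90)}[kind].astype(np.uint8)
def comps(im,kind,roi,mn=8):
    m=mask(im,kind); z=np.zeros_like(m); x0,y0,x1,y1=roi; z[y0:y1,x0:x1]=m[y0:y1,x0:x1]
    n,l,s,c=cv2.connectedComponentsWithStats(z)
    return [( (l==i).astype(np.uint8),s[i],c[i]) for i in range(1,n) if s[i,4]>=mn]
E
python3 - <<'E'
from h import *
im=np.load('pics/top0.npz')['im']; d=np.load('pics/top0.npz')['d']
roi=(185,140,340,255)
cv2.imwrite('pics/crop0.png',cv2.resize(im[145:250,190:335],None,fx=5,fy=5,interpolation=cv2.INTER_CUBIC)[:,:,::-1])
for k,z in dict(blue=42,red=54,white=58,brass=72,dark=12).items():
    for m,s,c in comps(im,k,roi):
        ct=max(cv2.findContours(m,cv2.RETR_EXTERNAL,cv2.CHAIN_APPROX_NONE)[0],key=cv2.contourArea)
        r=cv2.minAreaRect(ct); print(k,s,c.round(1),ray('top',[c],z)[0].round(1),'box',r)
        print('   ',ray('top',cv2.boxPoints(r),z)[:,:2].round(0).tolist())
E
```

```text
blue [ 214  153   98   46 1161] [251.5 164.9] [642.4   9.   42. ] box ((262.5, 175.5), (45.0, 97.0), 90.0)
    [[681.0, 125.0], [678.0, -174.0], [537.0, -170.0], [540.0, 123.0]]
red [294 168  12  20 207] [299.4 177.8] [ 597.5 -135.9   54. ] box ((299.5, 177.5), (19.0, 11.0), 90.0)
    [[628.0, -120.0], [628.0, -154.0], [569.0, -152.0], [569.0, -119.0]]
white [245 184  37  37 792] [263.3 202.2] [523.  -26.2  58. ] box ((263.3384704589844, 202.09230041503906), (30.346202850341797, 30.170793533325195), 15.255120277404785)
    [[492.0, 30.0], [580.0, 5.0], [555.0, -82.0], [467.0, -57.0]]
white [204 217  20  19 298] [213.6 225.9] [452.9 121.8  58. ] box ((213.5, 226.0), (18.0, 19.0), 90.0)
    [[480.0, 151.0], [479.0, 94.0], [426.0, 94.0], [426.0, 150.0]]
white [201 231   4   4  10] [202.5 232.5] [433.5 154.6  58. ] box ((202.50001525878906, 232.50003051757812), (2.236067771911621, 3.130495071411133), 26.56505012512207)
    [[431.0, 160.0], [439.0, 156.0], [436.0, 150.0], [428.0, 154.0]]
brass [234 140   6   3   8] [236.6 141.4] [708.8  53.3  72. ] box ((236.5, 141.0), (5.0, 2.0), -0.0)
 
[... 5702 characters left out ...]
5), 45.0)
    [[556.0, -66.0], [561.0, -71.0], [556.0, -75.0], [552.0, -70.0]]
dark [249 208   3   4   8] [249.8 209.4] [508.8  15.7  12. ] box ((249.70001220703125, 209.40003967285156), (3.130495071411133, 1.7888542413711548), 63.43495178222656)
    [[512.0, 21.0], [514.0, 16.0], [506.0, 11.0], [503.0, 16.0]]
dark [270 214   4   4   9] [271.6 215.8] [488.4 -51.2  12. ] box ((271.75, 215.75001525878906), (2.1213202476501465, 2.8284268379211426), 45.0)
    [[488.0, -46.0], [494.0, -53.0], [489.0, -57.0], [483.0, -51.0]]
dark [316 218   5   4  15] [317.9 219.4] [ 476.1 -192.9   12. ] box ((318.0, 219.5), (3.0, 4.0), 90.0)
    [[480.0, -187.0], [480.0, -199.0], [471.0, -199.0], [471.0, -187.0]]
```

View pics/crop0.png

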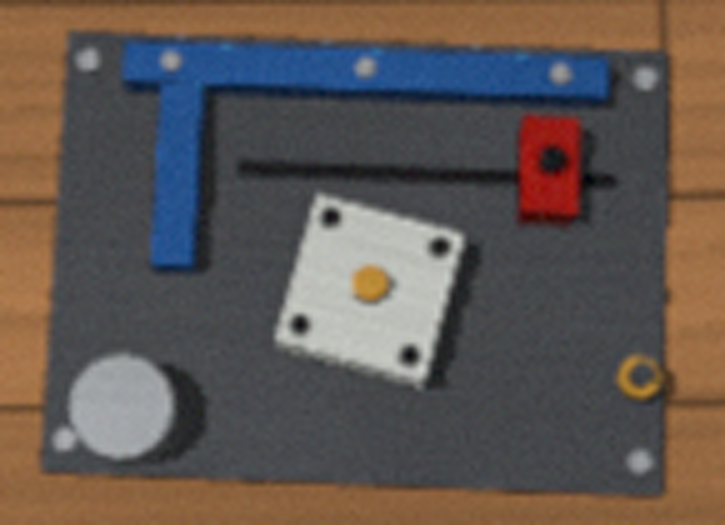

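```bash
cat > meas.py <<'E'
from h import *
def fit(P):
    v=cv2.fitLine(P[:,:2].astype(np.float32),cv2.DIST_HUBER,0,.01,.01).ravel(); return v
def meas(im):
    M=viewer.camera_model('top')
    hsv=cv2.cvtColor(im,cv2.COLOR_RGB2HSV); S=hsv[...,1].astype(float)
    def sub(vals,th):  # first crossing index, subpixel
        s=vals-th; i=np.where(s[:-1]*s[1:]<0)[0]; return i+s[i]/(s[i]-s[i+1])
    B=im[...,2].astype(float)-im[...,0]  # blue-red
    back=[];inner=[]
    for u in range(222,310):
        e=sub(B[148:172,u],50)+148
        if len(e)>=2: back.append((u,e[0]))
    eL=[];eR=[]
    for v in range(170,194):
        e=sub(B[v,212:240],50)+212
        if len(e)==2: eL.append((e[0],v)); eR.append((e[1],v))
    R=im[...,0].astype(float)-im[...,2] # wood: large, plate ~0
    pl=[];pr=[];pb=[]
    for v in range(165,225):
        e=sub(R[v,190:212],30)+190
        if len(e): pl.append((e[-1],v))
        e=sub(R[v,320:340],30)+320
        if len(e) and not 213<v<228: pr.append((e[0],v))
    for u in range(225,305):
        e=sub(R[230:252,u],30)+230
        if len(e): pb.append((u,e[0]))
    out={}
    for n,p,z in [('back126',back,42),('stopL y126',eL,42),('stopR y100',eR,42),('plate y190',pl,12),('plate y-190',pr,12),('plate x-140',pb,12)]:
        w=ray('top',p,z,M); l=fit(w); a=np.degrees(np.arctan2(l[1],l[0]))
        out[n]=l; print(n,len(p),'ang',round((a if 'y' in n else a-90)%180,2),'pt',l[2:].round(1))
    return out
if __name__=='__main__':
    im=np.load('pics/top0.npz')['im']
    M=viewer.camera_model('top');R=cv2.Rodrigues(M['rvec'])[0];print('cam',(-R.T@M['tvec']).round(0))
    meas(im)
E
python3 meas.py
```

```text
cam [ 285.  -21. 1428.]
back126 79 ang 177.29 pt [674.3 -57.6]
stopL y126 24 ang 177.57 pt [585.7 104.5]
stopR y100 24 ang 177.59 pt [600.8  77. ]
plate y190 58 ang 177.48 pt [557.2 168.5]
plate y-190 49 ang 176.66 pt [ 571.1 -211.1]
plate x-140 78 ang 177.39 pt [408.9 -45.4]
```

```bash
cat > plan.py <<'E'
from h import *
import sys
from scipy.spatial.transform import Rotation as Ro
t=np.radians(-2.5); O=np.array([550.1,-20.5]); EX=np.array([np.cos(t),np.sin(t)]); EY=np.array([-EX[1],EX[0]])
def tofix(p): d=np.array(p)[:2]-O; return np.array([d@EX,d@EY])
def goal(fx,fy,z,sgn=1):
    s=env.sense(); p=s['tool_pos']; q=s['tcp_rot']; R=Ro.from_quat([q[1],q[2],q[3],q[0]])
    y=sgn*np.r_[EY,0]; x=np.array([0,0,-1.]); G=np.c_[x,y,np.cross(x,y)]
    tgt=np.r_[O+fx*EX+fy*EY,z]; d=tgt-p
    print('t',round(s['time_s'],2),'fix now',tofix(p).round(1),'z',round(p[2],1),'F fix',(s['contact_force'][:2]@np.c_[EX,EY]).round(1),s['contact_force'][2].round(1),'w',round(s['width'],1))
    print('turn tool',(R.inv()*Ro.from_matrix(G)).as_rotvec().round(4),'shift tool-now cm',(R.inv().apply(d)/10).round(2),'shift after turn',(G.T@d/10).round(2), 'ax y',R.as_matrix()[:,1].round(3))
if __name__=='__main__': goal(*map(float,sys.argv[1:]))
E
python3 plan.py -110 -5 150; python3 plan.py -110 -5 150 -1
```

```text
t 0.1 fix now [-257.4 -555. ] z 222.0 F fix [0.8 0.2] -0.9 w 87.9
turn tool [-2.6531e+00 -1.7000e-03  4.0000e-04] shift tool-now cm [  7.26 -41.64 -38.82] shift after turn [ 7.2  55.   14.74] ax y [ 0.43  -0.903 -0.001]
t 0.1 fix now [-257.4 -555. ] z 222.0 F fix [0.8 0.2] -0.9 w 87.9
turn tool [4.884e-01 3.000e-04 1.300e-03] shift tool-now cm [  7.26 -41.64 -38.82] shift after turn [  7.2  -55.   -14.74] ax y [ 0.43  -0.903 -0.001]
```

{"op": "arm_command", "data": {
  "increments": [
    [[0.163,0,0,0,0,0,-0.15],[0.163,0,0,0,0,0,-0.15],[0.163,0,0,0,0,0,-0.15],[0,0,0,0,-5.5,-1.4,-0.15],[0,0,0,0,-5.5,-1.4,-0.15],[0,0,0,0,-5.5,-1.4,-0.15],[0,0,0,0,-5.5,-1.4,-0.15],[0,0,0,0,-5.5,-1.4,-0.15],[0,0,0,0,0,0,-0.15]]
  ]
}}

```text
time_s: 1.23
tool_pos: [355.8, -284.7, 219.3]
tcp_rot: [0.024, -0.706, 0.02, 0.708]
contact_force: [0.2, 0.1, -0.5]
width: 50.6
```

```bash
python3 plan.py -110 -5 150 -1
```

```text
t 1.23 fix now [-182.6 -272.4] z 219.3 F fix [0.2 0.1] -0.5 w 50.6
turn tool [-0.0195  0.0033  0.0056] shift tool-now cm [  7.06 -26.84  -6.76] shift after turn [  6.93 -26.74  -7.26] ax y [-0.063 -0.998 -0.006]
```

{"op": "arm_command", "data": {
  "increments": [
    [[-0.0195,0.003,0.005,0,-5.35,-1.45,-0.15],[0,0,0,0.6,-5.35,-1.45,-0.15],[0,0,0,1.5,-5.35,-1.45,-0.15],[0,0,0,1.5,-5.35,-1.45,-0.15],[0,0,0,1.5,-5.35,-1.45,-0.15],[0,0,0,0,0,0,-0.15]]
  ]
}}

```text
time_s: 1.98
tool_pos: [447.3, -19.2, 167.8]
tcp_rot: [-0.016, 0.709, -0.018, -0.705]
contact_force: [-0.2, 0.2, -0.3]
width: 50.1
```

```bash
python3 plan.py -110 -5 22 -1; python3 - <<'E'
from h import *
for n in ['top','wrist']:
    im,d=viewer.read_camera(n); np.savez(f'pics/{n}1.npz',im=im,d=d)
    cv2.imwrite(f'pics/{n}1.png',im[:,:,::-1])
E
```

```text
t 1.98 fix now [-102.8   -3.2] z 167.8 F fix [-0.2  0.2] -0.3 w 50.1
turn tool [-0.0043 -0.0059 -0.0034] shift tool-now cm [14.58  0.14  0.81] shift after turn [14.58  0.18  0.72] ax y [-0.048 -0.999  0.003]
```

View pics/wrist1.png

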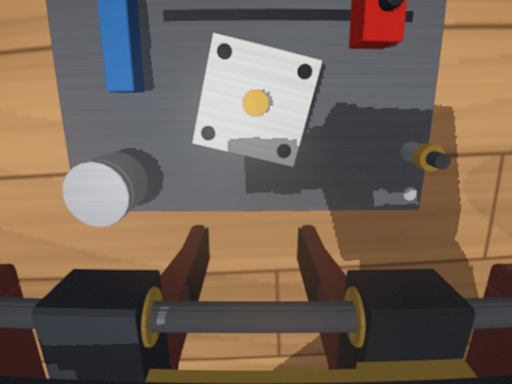

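View pics/top1.png

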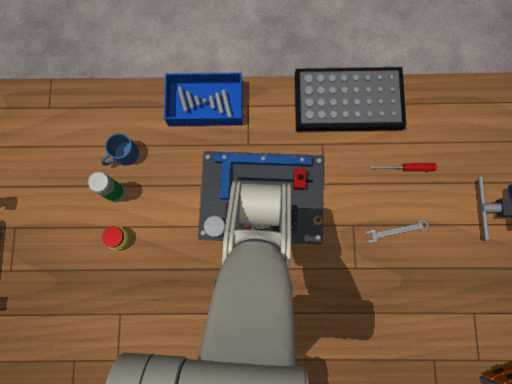

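```bash
python3 - <<'E'
from h import *; from plan import tofix
im=np.load('pics/wrist1.npz')['im']; M=viewer.camera_model('wrist')
m=((im.min(2)>110)&(im.max(2).astype(int)-im.min(2)<40)).astype(np.uint8); m[:, :185]=0; m[170:]=0; m[:,330:]=0
ct=max(cv2.findContours(m,0,1)[0],key=cv2.contourArea); r=cv2.minAreaRect(ct); print(r)
w=ray('wrist',cv2.boxPoints(r),58,M); print(np.array([tofix(p) for p in w]).round(1), tofix(w.mean(0)).round(1))
print('boss',tofix(ray('wrist',[[257,102]],72,M)[0]).round(1))
print('piston',tofix(ray('wrist',[[97,193]],67,M)[0]).round(1),'plate corner bl/br',[tofix(p).round(1) for p in ray('wrist',[[72,211],[421,211]],12,M)])
print('stop R edge base',[tofix(p).round(1) for p in ray('wrist',[[143,90],[137,20]],12,M)],[tofix(p).round(1) for p in ray('wrist',[[108,91]],42,M)])
E
```

```text
((245.85792541503906, 109.38484191894531), (122.41038513183594, 136.37466430664062), 15.068489074707031)
[[ -75.    68.6]
 [  32.4   31.9]
 [   7.5  -64.7]
 [-105.5  -37.6]] [-35.2  -0.5]
boss [-26.4 -10. ]
piston [-103.2  134.2] plate corner bl/br [array([-139.7,  195. ]), array([-143.2, -193. ])]
stop R edge base [array([-13.5, 101.7]), array([ 50.3, 101.7])] [array([-14.8, 123.7])]
```

{"op": "arm_command", "data": {
  "increments": [
    [[0,0,0,5,0.1,0.5,-0.15],[0,0,0,5,0.1,0.3,-0.15],[0,0,0,4.3,0,0,-0.15],[0,0,0,0,0,0,-0.15]]
  ]
}}

```text
time_s: 2.58
tool_pos: [443.1, -31.2, 24.8]
tcp_rot: [-0.019, 0.712, -0.023, -0.702]
contact_force: [-0.4, 0.6, 0.2]
width: 50.7
```

```bash
python3 plan.py -4 -5 22 -1
```

```text
t 2.58 fix now [-106.4  -15.4] z 24.8 F fix [-0.4  0.6] 0.2 w 50.7
turn tool [-0.0166 -0.0143 -0.0051] shift tool-now cm [  0.42  -1.21 -10.22] shift after turn [  0.28  -1.04 -10.24] ax y [-0.06  -0.998  0.005]
```

{"op": "arm_command", "data": {
  "increments": [
    [[-0.017,-0.014,-0.005,0.2,-0.6,-0.5,-0.15],[0,0,0,0,0,-1,-0.15],[0,0,0,0,0,-1.0,-0.15],[0,0,0,0,0,-1,-0.15],[0,0,0,0,0,-1,-0.15],[0,0,0,0,0,-1,-0.15],[0,0,0,0,0,0,-0.15]]
  ]
}}

```text
time_s: 3.45
tool_pos: [505.9, -29.4, 28.6]
tcp_rot: [-0.015, 0.71, -0.016, -0.704]
contact_force: [-0.6, -0.0, 1.0]
width: 50.5
```

```bash
python3 plan.py -4 -10 22 -1;  python3 - <<'E'
from h import *
for n in ['scene','wrist']:
    im,d=viewer.read_camera(n); np.savez(f'pics/{n}2.npz',im=im,d=d)
    cv2.imwrite(f'pics/{n}2.png',im[:,:,::-1])
E
```

```text
t 3.45 fix now [-43.7 -10.8] z 28.6 F fix [-0.6 -0. ] 1.0 w 50.5
turn tool [-0.0004 -0.0074 -0.0002] shift tool-now cm [ 0.69 -0.08 -3.97] shift after turn [ 0.66 -0.08 -3.97] ax y [-0.044 -0.999  0.   ]
```

View pics/wrist2.png

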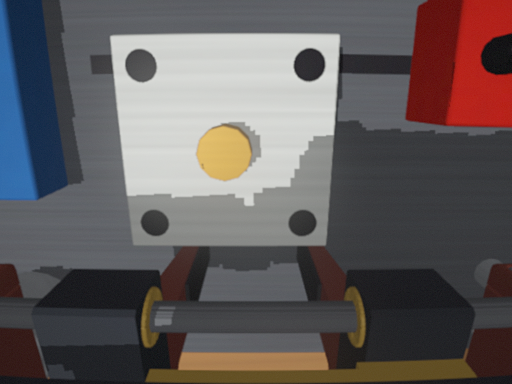

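{"op": "arm_command", "data": {
  "increments": [
    [[0,-0.007,0,0.3,0,-1,-0.15],[0,0,0,0,0,-1,-0.15],[0,0,0,0,0,-0.8,-0.15],[0,0,0,0,0,-0.5,-0.15],[0,0,0,0,0,0,-0.15]]
  ]
}}

```text
time_s: 4.18
tool_pos: [538.4, -30.8, 24.8]
tcp_rot: [0.016, -0.705, 0.016, 0.709]
contact_force: [-0.6, 1.2, 0.8]
width: 50.6
```

```bash
python3 plan.py -2 -10 22 -1
```

```text
t 4.17 fix now [-11.2 -10.8] z 24.8 F fix [-0.6  1.1] 0.8 w 50.6
turn tool [-0.0003  0.0045 -0.0001] shift tool-now cm [ 0.28 -0.08 -0.92] shift after turn [ 0.28 -0.08 -0.92] ax y [-0.044 -0.999  0.   ]
```

{"op": "arm_command", "data": {
  "increments": [
    [[0,0.004,0,0,0,-0.4,-0.15],[0,0,0,0,0,-0.3,-0.15],[0,0,0,0,0,-0.2,-0.15]]
  ]
}}

```text
time_s: 4.55
tool_pos: [546.3, -31.1, 24.6]
tcp_rot: [0.016, -0.706, 0.016, 0.708]
contact_force: [-6.8, -0.3, 5.6]
width: 50.4
```

```bash
python3 plan.py -2 -10 22 -1;  python3 - <<'E'
from h import *
for n in ['scene','wrist']:
    im,d=viewer.read_camera(n); np.savez(f'pics/{n}3.npz',im=im,d=d)
    cv2.imwrite(f'pics/{n}3.png',im[:,:,::-1])
E
```

```text
t 4.55 fix now [ -3.3 -10.7] z 24.6 F fix [-6.8 -0.6] 5.6 w 50.4
turn tool [-0.0004  0.0032  0.    ] shift tool-now cm [ 0.26 -0.07 -0.13] shift after turn [ 0.26 -0.07 -0.13] ax y [-0.044 -0.999 -0.   ]
```

View pics/wrist3.png

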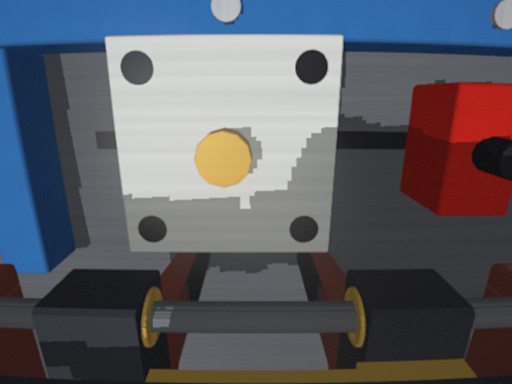

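{"op": "arm_command", "data": {
  "increments": [
    [[0,0,0,0,0,-0.15,-0.15],[0,0,0,0,0,-0.15,-0.15]]
  ]
}}

```text
time_s: 4.9
tool_pos: [546.1, -31.0, 24.3]
tcp_rot: [0.016, -0.704, 0.015, 0.71]
contact_force: [-7.0, 0.3, 4.2]
width: 50.0
```

```bash
python3 plan.py -2 -10 22 -1
```

```text
t 4.9 fix now [ -3.5 -10.7] z 24.3 F fix [-7.  0.] 4.2 w 50.0
turn tool [-0.0003  0.0095  0.0001] shift tool-now cm [ 0.23 -0.07 -0.15] shift after turn [ 0.23 -0.07 -0.15] ax y [-0.044 -0.999 -0.   ]
```

{"op": "arm_command", "data": {
  "increments": [
    [[0,0,0,0,0,-0.4,-0.15],[0,0,0,0,0,-0.4,-0.15],[0,0,0,0,0,-0.4,-0.15]]
  ]
}}

```text
time_s: 5.28
tool_pos: [545.4, -30.8, 22.7]
tcp_rot: [0.016, -0.694, 0.015, 0.719]
contact_force: [-14.7, -0.1, 10.7]
width: 50.8
```

```bash
python3 plan.py -2 -10 22 -1
```

```text
t 5.28 fix now [ -4.3 -10.5] z 22.7 F fix [-14.7  -0.7] 10.7 w 50.8
turn tool [-0.0003  0.0352  0.0007] shift tool-now cm [ 0.06 -0.05 -0.23] shift after turn [ 0.07 -0.05 -0.23] ax y [-0.044 -0.999 -0.001]
```

{"op": "arm_command", "data": {
  "increments": [
    [[0,0,0,0,0,0.6,-0.15],[0,0.03,0,0,0,1.5,-0.15],[0,0,0,0,0,2,-0.15],[0,0,0,-3,0,0,-0.15],[0,0,0,-4,0,0,-0.15],[0,0,0,-4,0,0,-0.15],[0,0,0,0,0,0,0.5]]
  ]
}}

```text
time_s: 6.15
tool_pos: [509.2, -29.5, 137.7]
tcp_rot: [-0.016, 0.711, -0.016, -0.703]
contact_force: [0.3, -0.6, -0.8]
width: 43.8
```

```bash
python3 plan.py 54 -175 125 -1;  python3 - <<'E'
from h import *
for n in ['top','wrist']:
    im,d=viewer.read_camera(n); np.savez(f'pics/{n}4.npz',im=im,d=d)
    cv2.imwrite(f'pics/{n}4.png',im[:,:,::-1])
M=viewer.camera_model('wrist'); import json; json.dump({k:np.array(v).tolist() for k,v in M.items()},open('pics/w4.json','w'))
E
```

```text
t 6.15 fix now [-40.5 -10.8] z 137.7 F fix [ 0.3 -0.5] -0.8 w 43.8
turn tool [-0.001  -0.0109  0.0003] shift tool-now cm [ 1.36 16.41 -9.45] shift after turn [ 1.27 16.42 -9.45] ax y [-0.045 -0.999 -0.   ]
```

View pics/wrist4.png

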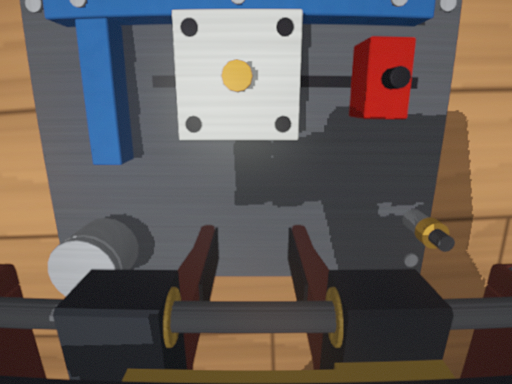

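```bash
python3 - <<'E'
from h import *; from plan import tofix; import json
M=json.load(open('pics/w4.json')); M={k:np.array(v) for k,v in M.items()}
f=lambda px,z:[tofix(p).round(1).tolist() for p in ray('wrist',px,z,M)]
print('boss',f([[237,75]],72),'head near corners',f([[180,138],[299,138]],58),'far',f([[174,12],[301,11]],58))
print('jaw top corners',f([[362,117],[408,117],[373,38],[413,38]],54),'socket',f([[447,239]],72),'stop',f([[95,163],[79,20]],42),'holes',f([[411,261]],12))
E
```

```text
boss [[51.8, 0.0]] head near corners [[7.2, 45.3], [7.0, -46.2]] far [[95.5, 44.4], [95.8, -44.6]]
jaw top corners [[22.9, -95.0], [23.2, -131.3], [79.5, -98.4], [80.2, -128.3]] socket [[-72.0, -168.5]] stop [[-15.1, 123.2], [96.0, 121.7]] holes [[-125.0, -175.9]]
```

{"op": "arm_command", "data": {
  "increments": [
    [[0,-0.01,0,0,4.2,-2.4,1],[0,0,0,0,4.2,-2.4,1],[0,0,0,0,4.2,-2.4,1],[0,0,0,0,4.0,-2.3,1],[0,0,0,0,0,0,1]]
  ]
}}

```text
time_s: 6.88
tool_pos: [594.0, -202.9, 125.4]
tcp_rot: [0.016, -0.702, 0.014, 0.712]
contact_force: [-0.1, 0.3, -0.4]
width: 0.6
```

```bash
python3 plan.py 54 -172 28 -1
```

```text
t 6.88 fix now [  51.8 -180.4] z 125.4 F fix [-0.2  0.3] -0.4 w 0.6
turn tool [0.0013 0.0141 0.0028] shift tool-now cm [ 9.74 -0.81 -0.36] shift after turn [ 9.74 -0.84 -0.22] ax y [-0.042 -0.999 -0.003]
```

{"op": "arm_command", "data": {
  "increments": [
    [[0,0.014,0.003,4,0,-0.2,1],[0,0,0,4,0,0,1],[0,0,0,1.5,0,0,1],[0,0,0,0,0,0,1]]
  ]
}}

```text
time_s: 7.38
tool_pos: [592.1, -200.1, 23.6]
tcp_rot: [0.016, -0.705, 0.014, 0.709]
contact_force: [0.1, 0.2, 0.5]
width: 0.2
```

```bash
python3 plan.py 54 -41 28 -1
```

```text
t 7.38 fix now [  49.8 -177.6] z 23.6 F fix [0.1 0.2] 0.5 w 0.2
turn tool [0.0013 0.0058 0.0023] shift tool-now cm [ -0.41 -13.66  -0.43] shift after turn [ -0.44 -13.66  -0.42] ax y [-0.042 -0.999 -0.002]
```

{"op": "arm_command", "data": {
  "increments": [
    [[0,0.005,0.002,-0.4,-1.2,-0.4,1],[0,0,0,0,-1.2,0,1],[0,0,0,0,-1.2,0,1],[0,0,0,0,-1.2,0,1],[0,0,0,0,-1.2,0,1],[0,0,0,0,-1.2,0,1],[0,0,0,0,-1.2,0,1],[0,0,0,0,0,0,1]]
  ]
}}

```text
time_s: 8.38
tool_pos: [602.6, -110.6, 31.9]
tcp_rot: [-0.014, 0.709, -0.015, -0.705]
contact_force: [0.4, 0.9, -0.3]
width: 0.5
```

```bash
python3 plan.py 54 -41 28 -1
```

```text
t 8.38 fix now [ 56.4 -87.7] z 31.9 F fix [0.3 0.9] -0.3 w 0.5
turn tool [ 0.003  -0.0058 -0.0023] shift tool-now cm [ 0.38 -4.67  0.23] shift after turn [ 0.39 -4.67  0.24] ax y [-0.041 -0.999  0.002]
```

{"op": "arm_command", "data": {
  "increments": [
    [[0.003,-0.005,-0.002,0.2,-0.8,0.2,1],[0,0,0,0,-0.8,0,1],[0,0,0,0,-0.8,0,1],[0,0,0,0,-0.6,0,1],[0,0,0,0,-0.5,0,1],[0,0,0,0,0,0,1]]
  ]
}}

```text
time_s: 9.12
tool_pos: [603.2, -77.6, 30.6]
tcp_rot: [-0.015, 0.708, -0.017, -0.706]
contact_force: [-0.1, 0.2, -0.2]
width: 0.1
```

```bash
python3 plan.py 54 -41 28 -1;  python3 - <<'E'
from h import *
for n in ['scene','wrist']:
    im,d=viewer.read_camera(n); np.savez(f'pics/{n}5.npz',im=im,d=d)
    cv2.imwrite(f'pics/{n}5.png',im[:,:,::-1])
E
```

```text
t 9.12 fix now [ 55.6 -54.7] z 30.6 F fix [-0.1  0.2] -0.2 w 0.1
turn tool [-0.0017 -0.0029 -0.0032] shift tool-now cm [ 0.26 -1.37  0.16] shift after turn [ 0.26 -1.37  0.16] ax y [-0.045 -0.999  0.003]
```

View pics/wrist5.png

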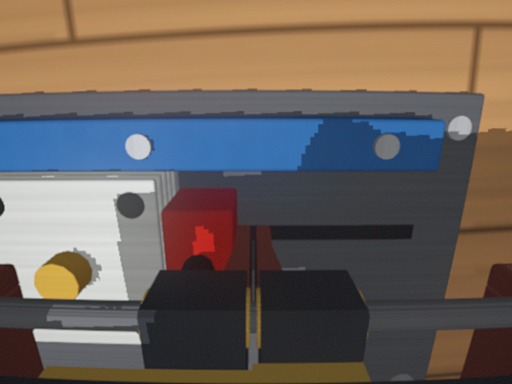

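{"op": "arm_command", "data": {
  "increments": [
    [[0,0,0,0,-0.5,0.1,1],[0,0,0,0,-0.4,0,1],[0,0,0,0,-0.3,0,1],[0,0,0,0,-0.3,0,1]]
  ]
}}

```text
time_s: 9.72
tool_pos: [603.7, -65.2, 30.7]
tcp_rot: [-0.014, 0.709, -0.018, -0.705]
contact_force: [-0.4, -5.4, 0.0]
width: -0.0
```

```bash
python3 plan.py 54 -41 28 -1
```

```text
t 9.72 fix now [ 55.5 -42.3] z 30.7 F fix [-0.1 -5.4] 0.0 w -0.0
turn tool [-0.002  -0.0049 -0.0064] shift tool-now cm [ 0.27 -0.13  0.15] shift after turn [ 0.27 -0.13  0.15] ax y [-0.046 -0.999  0.006]
```

{"op": "arm_command", "data": {
  "increments": [
    [[0,0,0,0,-0.3,0,1],[0,0,0,0,-0.3,0,1],[0,0,0,0,-0.3,0,1]]
  ]
}}

```text
time_s: 10.1
tool_pos: [604.0, -58.7, 30.8]
tcp_rot: [-0.012, 0.709, -0.019, -0.705]
contact_force: [-1.0, -19.4, 0.5]
width: 0.6
```

```bash
python3 plan.py 54 -41 28 -1
```

```text
t 10.1 fix now [ 55.5 -35.8] z 30.8 F fix [ -0.1 -19.5] 0.5 w 0.6
turn tool [-0.0014 -0.0052 -0.0099] shift tool-now cm [0.28 0.52 0.15] shift after turn [0.28 0.52 0.15] ax y [-0.045 -0.999  0.01 ]
```

{"op": "arm_command", "data": {
  "increments": [
    [[0,0,0,0,-0.3,0,1],[0,0,0,0,-0.3,0,1]]
  ]
}}

```text
time_s: 10.35
tool_pos: [604.0, -58.9, 30.8]
tcp_rot: [-0.009, 0.709, -0.021, -0.705]
contact_force: [-2.4, -19.6, -0.3]
width: 0.5
```

```bash
python3 plan.py 54 -41 28 -1
```

```text
t 10.35 fix now [ 55.5 -36. ] z 30.8 F fix [ -1.6 -19.6] -0.3 w 0.5
turn tool [ 0.0009 -0.0054 -0.0178] shift tool-now cm [0.29 0.5  0.15] shift after turn [0.28 0.5  0.15] ax y [-0.043 -0.999  0.018]
```

{"op": "arm_command", "data": {
  "increments": [
    [[0,0,-0.01,0,0.6,0,1],[0,0,0,0,2,0,1],[0,0,0,0,2,0,1],[0,0,0,-5,0,0,1],[0,0,0,-5,0,2,1],[0,0,0,-2,1,5,1],[0,0,0,0,0,6,1],[0,0,0,0,-3,5,1],[0,0,0,0,-3,0,1],[0,0,0,0,0,0,1]]
  ]
}}

```text
time_s: 11.6
tool_pos: [418.5, -54.3, 153.8]
tcp_rot: [-0.015, 0.71, -0.02, -0.704]
contact_force: [-0.3, -0.5, -0.1]
width: 0.3
```

```bash
python3 plan.py -100 0 150 -1;  python3 - <<'E'
from h import *
for n in ['top','scene','wrist']:
    im,d=viewer.read_camera(n); np.savez(f'pics/{n}6.npz',im=im,d=d)
    cv2.imwrite(f'pics/{n}6.png',im[:,:,::-1])
M=viewer.camera_model('wrist'); import json; json.dump({k:np.array(v).tolist() for k,v in M.items()},open('pics/w6.json','w'))
E
```

```text
t 11.6 fix now [-130.   -39.5] z 153.8 F fix [-0.3 -0.5] -0.1 w 0.3
turn tool [-0.0063 -0.0078 -0.0075] shift tool-now cm [ 0.38 -3.97 -2.97] shift after turn [ 0.38 -3.95 -3.  ] ax y [-0.05  -0.999  0.007]
```

View pics/wrist6.png

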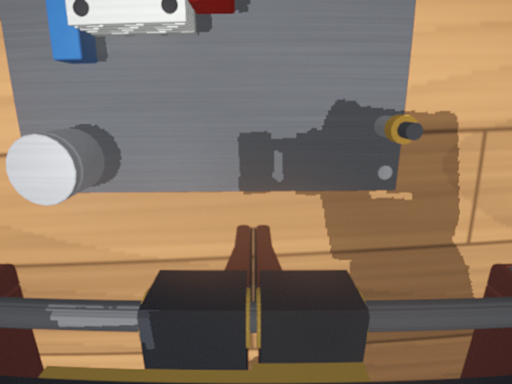

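View pics/scene6.png

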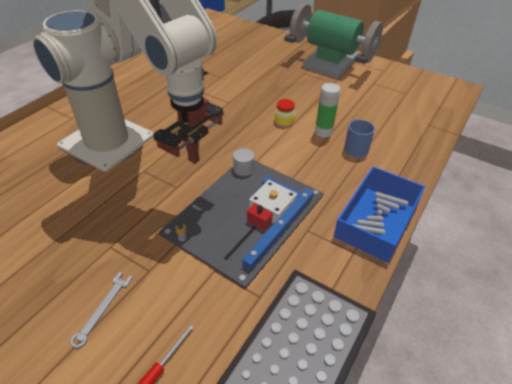

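The wrist view cuts the head off (its near edge is at row ~30), so I'll move in over the plate at height to check.

{"op": "arm_command", "data": {
  "increments": [
    [[-0.006,-0.008,-0.007,-1.5,-3,-4.5,1],[0,0,0,0,-3,-4,1],[0,0,0,0,0,0,1]]
  ]
}}

```text
time_s: 12.12
tool_pos: [510.7, -1.3, 168.4]
tcp_rot: [0.017, -0.707, 0.018, 0.707]
contact_force: [-1.0, -0.1, 0.1]
width: 0.7
```

```bash
python3 plan.py -40 20 160 -1;  python3 - <<'E'
from h import *; import json
im,d=viewer.read_camera('wrist'); np.savez('pics/wrist7.npz',im=im,d=d); cv2.imwrite('pics/wrist7.png',im[:,:,::-1])
M=viewer.camera_model('wrist'); json.dump({k:np.array(v).tolist() for k,v in M.items()},open('pics/w7.json','w'))
E
```

```text
t 12.12 fix now [-40.2  17.5] z 168.4 F fix [-1.  -0.1] 0.1 w 0.7
turn tool [-0.0055  0.0009 -0.0007] shift tool-now cm [ 0.84 -0.25 -0.02] shift after turn [ 0.84 -0.25 -0.02] ax y [-0.049 -0.999  0.001]
```

View pics/wrist7.png

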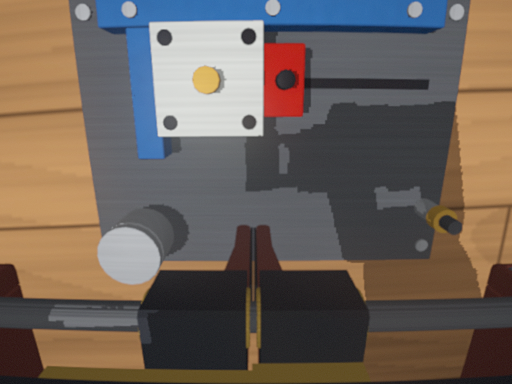

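```bash
python3 - <<'E'
from h import *; from plan import tofix; import json
M=json.load(open('pics/w7.json')); M={k:np.array(v) for k,v in M.items()}
f=lambda px,z:[tofix(p).round(1).tolist() for p in ray('wrist',px,z,M)]
print('boss',f([[206,80]],72),'head near corners',f([[160,136.5],[262.5,135]],58),'far',f([[151,22],[263.5,20.5]],58))
print('jaw top',f([[265,116],[303,116],[265,43.5],[304,43.5]],54),'knob',f([[286,79]],72),'stop L',f([[138,158],[128,28]],42),'stop R near',f([[164,157]],42), 'piston',f([[130,255]],67))
E
```

```text
boss [[51.1, 53.0]] head near corners [[5.4, 97.5], [5.9, 7.9]] far [[97.2, 97.4], [97.0, 7.2]]
jaw top [[21.9, 5.6], [21.8, -27.5], [80.4, 5.8], [80.4, -26.3]] knob [[51.4, -10.2]] stop L [[-16.3, 125.1], [96.6, 122.5]] stop R near [[-15.6, 100.2]] piston [[-105.2, 134.3]]
```

```bash
python3 -c "
from plant import order
print(order.hand_in())"
```

```text
the job is handed in; nothing more can be done
None
```

I pushed the head flat against the long fence and then used the red jaw to slide it against the end stop. I handed the job in at about 12 s; no verdict is reported.

- **Head to fence:** I used the half-open fingers as a two-point fork, which also squared the head up. The push stalled against the fence at about 15 N.
- **Jaw to end stop:** With the fingers shut, I pushed the jaw from behind until it stalled at about 20 N. I then backed the gripper off and raised it clear, about 168 mm up.

**Last check, from the wrist camera, in the fixture frame:**

| Item | Measured | Expected | Note |
|---|---|---|---|
| Head x | 51.1 mm | 54 mm | Jaw knob, known to be at x = 54 mm, also reads low, at 51.4 mm |
| Head y | 53.0 mm | 54 mm | |
| Head angle | within about 0.01 rad | 0 | Square to the fixture |
| Jaw knob y | -10.2 mm | -9.5 mm | Jaw front face measured at 6 to 8 mm, touching the head |

- **Head x disagrees as measured:** The raw reading of 51.1 mm is only just inside the 51 mm limit. I treated it as a camera offset of about 2.5 mm, because the knob showed nearly the same error and the push had stalled against the fence.
- **Bystanders:** The piston was within about 2 mm of its earlier position. The other items I only checked by eye in the last scene picture, where they looked unmoved.

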